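# Clamp the tumbler for engraving with the draw latch

### The job

Clamp the tumbler that lies between the pads of the engraving clamp: hook the draw latch's wire loop behind the catch on the fixed cheek, under its lip, then push the lever over and snap it fully down past centre so that the jaw is drawn up and the latch stays shut by itself. The catch has been re-adjusted and its exact place is not measured, so find it by feel and be gentle: never press or pull the loop against the catch or bear on the lever with more than about 20 N, and leave the other things on the table where they are.

Things in the scene. Friction and masses are not known exactly. Their poses are not given: they have to be found in the camera images.
- clamp: Tumbler clamp fixed to the table: grey base 130 x 310 x 15 mm, fixed aluminium cheek at its +y end, sliding jaw at -y (100 mm wide in x, tops 80 mm up), a glass tumbler between. Origin: centre of the base's underside. y runs level from jaw to cheek, x level along the latch's pins, z up. A steel draw latch lies on top in the plane x = 0: lever and loop on the jaw, catch on the cheek.
- jaw (a joint): Travel of the sliding jaw along the clamp's +y in m: 0 open (at the start), at most 0.026. It carries lever and loop. A spring holds it open with 5 N; its sprung pad meets the tumbler after about 3 mm, then adds 0.5 N per mm. With the latch shut it ends between about 0.004 and 0.019, depending on where the catch sits.
- lever (a joint): Swing of the lever about its pin, rad. The handle stands 30 deg + this value above the clamp's +y: vertical at 1.05, shut against its stop at 2.618 (level, pointing to -y). Stiff pin (0.05 N m): it stays where left unless the loop pulls it. With the loop hooked it wants a few newtons at the tip, most about half-way, and passes centre at about 2.46; let go before that it may spring back.
- lever_pivot (a point): Centre of the lever's pin, 94 mm above the table; moves with the jaw. At y = -60 mm in the clamp's frame when the jaw is at 0.
- lever_tip (a point): Tip of the lever's handle, 70 mm from the pivot: a steel strap 20 to 22 mm wide (clamp's x), 5 mm thick, 8 mm in its last 16 mm. Own y axis: along the handle, away from the pivot. Shut, it is 94 mm above the table with free space below and around. The loop's wires run beside the strap, 8 mm clear of it.
- loop (a joint): Angle of the loop relative to the handle, rad; the loop's elevation above the clamp's +y is 30 deg + lever + loop. Stiff pin (0.04 N m): the loop stays at the angle where it is left. Its pin is on the lever, 18 mm from the lever's pivot and 8 deg ahead of the handle (towards growing lever angle).
- loop_bar (a point): Middle of the loop's far cross bar: 6 mm round steel along x, 42 mm long. The loop is a U of 6 mm wire, sides at x = +-21 mm, 125.8 mm from its pin to this bar. Pulling it to +y swings the lever open, pushing it to -y swings the lever on (about 3 N drag); the bar reaches at most 79 mm along y from the clamp's origin. Own axes: y from pin to bar, z along the tab.
- loop_tab (a point): Grip point on the black finger tab of the loop: plate 20 mm wide (x), 6 mm thick, top 43 mm from the bar's axis. This point lies 5 mm beyond the bar along the loop, 32 mm from the bar's axis along the tab. With the loop level the tab is upright. Pinched across its 20 mm width (40 N) it turns between the pads as the loop swings. Keep fingertips 5 mm or more off the bar's axis.
- keeper_mid (a point): Middle of the catch's adjusting range on the cheek; the catch itself sits up to 7 mm nearer or farther along the clamp's y (not sideways) and is not measured. Point: where the face of its post would be at mid range, 91 mm above the table, the height of the bar's axis when hooked and resting on the slot's floor. The catch is dark steel, 14 mm wide (x).
- keeper_lip (a point): Top of the catch's flat lip, 100 mm above the table, at mid range (same 7 mm doubt). Along y from the post's face: the post with the lip on it runs from -14 to 0 mm, the lip on to +3 mm; the lip is 4 mm thick (96 to 100 mm up). Drawn back and hooked, the bar lies under the lip against the face, its axis 3 mm beyond the face.
- keeper_slot (a point): Slot behind the lip at mid range (same doubt), its floor 88 mm above the table; a fence 17 to 23 mm beyond the post's face stands up to 112 mm. The bar drops in only with its axis 6 to 9 mm beyond the face. The tab's back is 8 mm beyond the bar's axis: held just over the lip (bar's axis 103 to 106 mm up) and moved outward, the tab meets the fence, with the bar over the slot.
- workpiece_mid (a point): Centre of the glass tumbler lying in the clamp along x, 60 mm in diameter, 95 mm long. It shifts a few mm as the clamp closes.
- spare_glass: Bystander: upright glass tumbler 60 mm wide, 95 mm high; origin at its underside.
- burr_block: Bystander: small dark wooden block 40 x 70 x 22 mm with upright burrs; origin at its underside.
- marker: Bystander: black marker pen lying, 125 mm long; origin at its underside.
There are look-alikes about, which are no part of the job. What is shaped like the part that bears workpiece_mid but green or red is not meant.

How it is judged (in metres and radians):
On the way, in this order (a step that is already met when the one before it is completed fails the run):
1. the loop's bar is down behind the catch's post, below its lip (y of loop_bar in the frame of clamp between 0.049 and 0.0745 m and z of loop_bar in the frame of clamp below 0.095 m), for 0.2 s.
2. the lever is fully down past centre and the jaw is drawn up (value of joint lever above 2.55 rad and value of joint jaw above 0.0035 m), for 0.2 s.
At the end, for the whole second after the job is handed in: The lever lies shut past centre (joint above 2.55 rad), the jaw is drawn up by more than 3.5 mm, the loop's bar is still hooked behind the catch (49 to 74.5 mm along the clamp's y, axis below 95 mm), and the tumbler still lies between the pads, moved less than 15 mm (all of step 1 and all of step 2 and z of workpiece_mid in the frame of clamp below 0.055 m and distance of workpiece_mid from where it was at the start of the episode below 0.015 m); the robot touches nothing.
It fails at once if the loop is forced against the catch with more than 22 N (contact force between loop and keeper above 22 N).
It fails at once if the lever is borne on with more than 22 N (contact force between any of the fingers, the arm and lever_c0 above 22 N or contact force between any of the fingers, the arm and lever_c1 above 22 N or contact force between any of the fingers, the arm and lever_c2 above 22 N).
It fails at once if a bystander is shoved by more than 25 mm (distance of any of spare_glass, burr_block, marker, glass_two, coolant, wrench, handpiece from where it was at the start of the episode above 0.025 m).
It also fails if it takes over 72 s, if anything falls off the work surface, if the arm or the gripper's body presses on something with over 40 N, if the wrist force passes 120 N, or if a joint passes its speed limit or range.

### The arm

A 6-joint arm with a two-finger parallel gripper is mounted at the origin on the work surface. World frame = base frame: x ahead of the robot, y to its left, z up, the work surface at z = 0. Lengths are in m, angles in degrees, forces in N, time in s.
With the tool pointing down it reaches from about 0.25 to 0.725 m from the base axis. Payload 9.7 kg.
Tool frame: the origin (TCP) lies at the very end of the fingers, on their centre line; the grasp point (between the pads) lies 19 mm behind it; z points along the fingers, y is the line along which they close (so a half turn about z gives the same grasp; the last joint's range is limited). The gripper opens to 85 mm and grips with 20 to 120 N. Pads are 22 mm wide; open, the fingers measure 114 mm over their backs; the gripper's body (76 mm by 85 mm) begins 54 mm behind the grasp point. The pads swing forward as they close: fully open they stand 13 mm farther back than shut.
Start: joints at [-69.672, 4.979, 10.078, 95.1, 0, 90], TCP at [0.191, -0.516, 0.231] pointing down, gripper open.
Joint ranges: [-179.16, 179.16], [-48.56, 103.87], [-65.8, 70.77], [-126.05, 130.52], [-82.76, 87.17], [-180, 180]. Speed limits (degrees/s): [127.2, 127.2, 147.25, 180, 180, 180].

### API

Orientations are given as [roll, pitch, yaw] about the fixed x, y, z axes, in that order (R = Rz(yaw) Ry(pitch) Rx(roll)).
In Python, from workcell import bot gives the robot as it stands.
- The arm moves only by the tool arm_command, never from a script. Its argument "series" is a list of rows, each a list of 4 numbers: the shift along the tool's x, y, z in m, then the turn about the tool's z in rad. A call has exactly 5 rows; each row is the pose to reach, as a shift and turn from the pose commanded when the call began, along the tool's axes at that moment; what a row does not reach only later rows make up. A row lasts 1/10 s, in which the tool goes at most 50 mm and 8.59 degrees, less where a joint would pass 70% of its speed; a pose out of reach is approached as far as the arm can. A call with a gripper value outside its range is refused whole. "hand" is the finger opening in m, from 0 to 0.0854, set as the call begins (left out, the last holds). The fingers move at their own pace and stop on an object; "grip_force" is the grip in N (left out, the last holds). Time passes only in rows, so rows that repeat a pose let the fingers close, or fill a call up. It gives the time, the measured TCP pose, the force, the opening and the grip force at its end, in the units of the state.
- bot.get_obs(): the state, without advancing time (a new reading comes with each control period).
- bot.camera(name): name is "scene" or "top" or "wrist"; returns a dict with "color" (400x640x3 uint8, blue, green, red), "camera_matrix" (3x3 intrinsics, pixels), "xyz" and "orientation" of the camera in the world; the wrist camera has in their place "T_tool_cam" (4x4, takes a point from camera to tool coordinates, whose origin is the TCP and whose axes are the flange's). Camera axes: x right, y up, looking along -z (the intrinsics and any distortion apply to the point x, -y, -z); pixel columns grow to the right and rows downward; lengths in m; the calibration is good to about 2 mm. The wrist camera is an equidistant fisheye: a pixel r from the principal point sees the ray r / f radians off the axis. A picture is of the moment at which its call begins: read the wrist's pose just before it. There is no depth.
- bot.job_done(): hands the job in; it is judged then, once.
Trained networks look in the newest picture that a camera, given by its name, has taken for a name from the list of things; names that differ only in an ending like _2 or _b are one class to them, and where a whole thing is asked for, a point or a joint stands for the part that bears it (a point fixed in the world has none). Each returns a list of dicts, best first, with "confidence" (0 to 1); they miss things now and then, are a little off and sometimes report something else, mostly with a low value. They report only what shows in the picture. A call takes as long as a camera call. They do not tell look-alikes from the thing itself.
- bot.find_in(camera, target): "location" ([column, row] in pixels, amid what is visible of it).
- bot.mark_of(camera, target): "location" ([column, row] in pixels: a listed point, or the origin of a listed thing).
The state is a dict: "time": time; "q": joint angles; "qd": joint speeds; "joint_efforts": joint torques, N m; "ee_pos": TCP position; "tcp_rot": TCP orientation; "wrist_force": force on the tool from outside, world axes, zero at the start; "torque": the same for the moment, N m; "opening": finger opening in m; "grasp_force": force on a finger pad.
Only numpy, scipy, OpenCV 4.12 (cv2) and the standard library are available. Lean on these libraries where they do the work, as an engineer would, in place of code of your own. Each camera call takes 0.05 s, during which the arm holds its last target. There are 200 camera calls.

## Working session

There is one attempt and no reset: what is moved stays moved. The work goes in short steps, Python scripts to look and compute and a tool call to move; the robot and the scene stay as the last step left them, time stands still between calls to the robot, and variables do not carry over. Pictures are saved under pics/ and viewed, at most 10 in all, crops included, and the job is handed in when it is done.

Besides the shell and the picture viewer there is one more tool, called after "Request:" as name(argument=value, ...), one argument or row to a line, values as JSON. arm_command: Moves the arm, as the interface text tells. Its arguments: {"type":"object","properties":{"series":{"type":"array"},"hand":{"type":"number"},"grip_force":{"type":"number"}},"required":["series"]}

```bash
mkdir -p pics; cat > h.py <<'E'
import numpy as np, cv2
from scipy.spatial.transform import Rotation as R
from workcell import bot
def snap(n,f=None):
    o=bot.get_obs(); c=bot.camera(n)
    if f: cv2.imwrite('pics/'+f,c['color'])
    return o,c
def ray(n,o,c,px):
    K=np.array(c['camera_matrix'])
    u=np.array([(px[0]-K[0,2])/K[0,0],(px[1]-K[1,2])/K[1,1]])
    if n=='wrist':
        T=np.array(c['T_tool_cam']); th=np.linalg.norm(u); s=np.sin(th)/th if th>1e-9 else 1
        d=np.array([u[0]*s,-u[1]*s,-np.cos(th)])
        Rt=R.from_euler('xyz',o['tcp_rot'],degrees=True).as_matrix()
        return np.array(o['ee_pos'])+Rt@T[:3,3], Rt@T[:3,:3]@d
    d=np.array([u[0],-u[1],-1.]); q=np.array(c['orientation'])
    Rc=q if q.shape==(3,3) else (R.from_euler('xyz',q,degrees=True) if q.size==3 else R.from_quat(q)).as_matrix()
    return np.array(c['xyz']),Rc@d
def atz(p,d,z): return p+d*(z-p[2])/d[2]
E
python3 - <<'E'
from h import *
print(bot.get_obs())
Z=dict(clamp=0,lever_pivot=.094,lever_tip=.1,loop_bar=.1,loop_tab=.1,keeper_mid=.091,keeper_lip=.1,keeper_slot=.088,workpiece_mid=.045)
for n in('top','scene'):
    o,c=snap(n,n+'0.png'); print(n,c['camera_matrix'],c['xyz'],c['orientation'])
    for t,z in Z.items():
        p=[ (np.round(m['location'],1).tolist(),round(m['confidence'],2),np.round(atz(*ray(n,o,c,m['location']),z),3)[:2].tolist()) for m in bot.mark_of(n,t)[:3]]
        print(t,p)
E
```

```text
{'time': 0.0, 'q': array([-6.96720404e+01,  5.01214720e+00,  1.00346927e+01,  9.50989071e+01,
        1.08591863e-03,  8.99999691e+01]), 'qd': array([-0.06688058, -0.03744041,  0.00707898,  0.05295768, -0.0317559 ,
        0.04599162]), 'joint_efforts': array([-4.07360101e-03, -5.20383704e+01,  4.64808440e+01,  1.58154778e-02,
       -1.40964717e-04,  2.23879351e-05]), 'ee_pos': array([ 0.19099432, -0.51553588,  0.23057515]), 'tcp_rot': array([-1.79923638e+02, -1.08595885e-03,  2.03279891e+01]), 'wrist_force': array([-0.40256017,  0.52954584, -0.25792028]), 'torque': array([-0.01780907, -0.02708985, -0.00590683]), 'grasp_force': 0.0, 'opening': 0.08559565951151751}
top [[443.37707582   0.         320.46196613]
 [  0.         443.37707582 191.18302886]
 [  0.           0.           1.        ]] [0.39002654 0.03879412 1.12935207] [  8.89944276  -0.50133589 -91.67348772]
clamp [([357.3, 194.8], 0.58, [0.554, -0.071]), ([339.2, 185.4], 0.51, [0.58, -0.025]), ([357.4, 193.3], 0.27, [0.558, -0.071])]
lever_pivot [([382.6, 195.1], 0.89, [0.538, -0.122])]
lever_tip [([380.5, 190.1], 0.59, [0
[... 626 characters left out ...]
1445468 0.37830777 0.76500044] [ 30.00170917   0.65536757 154.26733573]
clamp [([298.1, 187.1], 0.9, [0.553, -0.072])]
lever_pivot [([289.2, 134.9], 0.82, [0.538, -0.136])]
lever_tip [([290.5, 128.0], 0.92, [0.53, -0.146])]
loop_bar []
loop_tab [([303.3, 142.3], 0.89, [0.522, -0.103]), ([287.5, 135.4], 0.54, [0.543, -0.132])]
keeper_mid [([308.1, 184.1], 0.88, [0.553, -0.016]), ([253.3, 225.5], 0.54, [0.677, 0.02])]
keeper_lip [([306.5, 184.0], 0.9, [0.558, -0.012])]
keeper_slot [([343.1, 176.4], 0.68, [0.485, -0.004]), ([308.8, 189.1], 0.56, [0.556, -0.007])]
workpiece_mid [([297.9, 176.0], 0.9, [0.552, -0.07]), ([356.9, 124.9], 0.9, [0.382, -0.134]), ([303.5, 321.8], 0.89, [0.664, 0.201])]
```

```bash
python3 -c "
import cv2
a=cv2.imread('pics/top0.png')[110:310,180:480];b=cv2.imread('pics/scene0.png')[60:310,150:450]
cv2.imwrite('pics/v1.png',cv2.resize(a,None,fx=2.6,fy=2.6,interpolation=2)[:600,:800]);cv2.imwrite('pics/v2.png',cv2.resize(b,None,fx=2.4,fy=2.4,interpolation=2))"
```

```text
(no output)
```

View pics/v1.png

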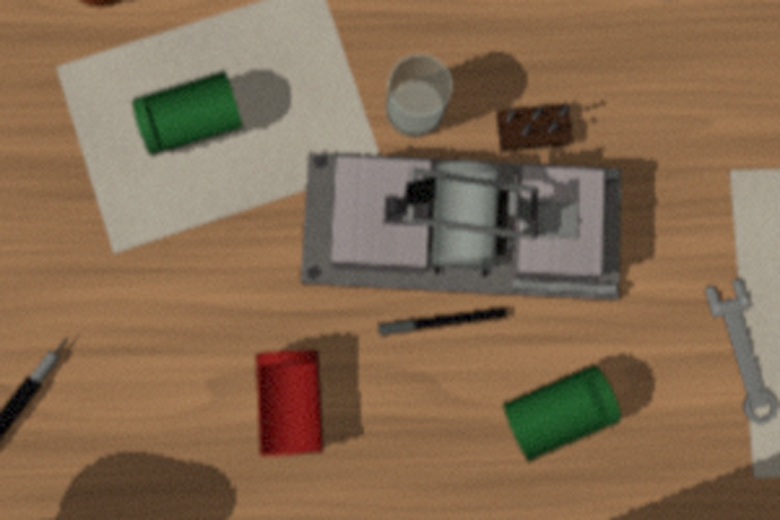

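View pics/v2.png

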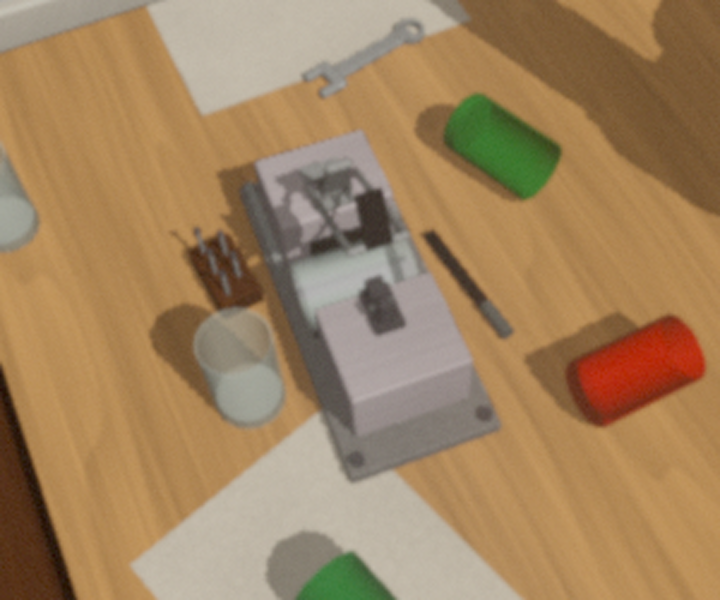

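The top view shows the clamp right of centre, with its cheek to the left (world +y). The lever stands up at about (545,195). The loop's wires span the tumbler and its black tab is at about (420,190). The scene view confirms this: tab at (373,217), catch at (380,300). Next I'll triangulate.

```bash
cat >> h.py <<'E'
def tri(rs):
    A=np.zeros((3,3));b=np.zeros(3)
    for p,d in rs:
        d=d/np.linalg.norm(d);M=np.eye(3)-np.outer(d,d);A+=M;b+=M@p
    x=np.linalg.solve(A,b);return x,[np.linalg.norm(np.cross(x-p,d/np.linalg.norm(d))) for p,d in rs]
E
python3 - <<'E'
from h import *
r={}
for n in('top','scene'):
    o,c=snap(n)
    for t in('lever_pivot','lever_tip','loop_bar','loop_tab','keeper_mid','keeper_lip','keeper_slot','workpiece_mid','clamp','spare_glass','burr_block','marker'):
        for m in bot.mark_of(n,t)[:3]:
            r.setdefault(t,{}).setdefault(n,[]).append(ray(n,o,c,m['location']))
    if n=='top':
        for px in [(306,153),(618,170),(620,297),(302,283)]:
            print(atz(*ray(n,o,c,(180+px[0]/2.6,110+px[1]/2.6)),.015).round(3))
for t,v in r.items():
    if len(v)==2:
        x,e=min((tri([a,b]) for a in v['top'] for b in v['scene']),key=lambda q:max(q[1])); print(t,x.round(3),np.round(e,3))
    else: print(t,list(v))
o,c=snap('wrist','w0.png');print(c['T_tool_cam'],c['camera_matrix'])
E
```

```text
[0.624 0.081 0.015]
[ 0.598 -0.226  0.015]
[ 0.473 -0.22   0.015]
[0.495 0.087 0.015]
lever_pivot [ 0.538 -0.123  0.109] [0.002 0.002]
lever_tip [ 0.548 -0.102  0.16 ] [0. 0.]
loop_bar [ 0.555 -0.015  0.16 ] [0.004 0.004]
loop_tab [ 0.552 -0.014  0.216] [0.001 0.001]
keeper_mid [ 0.555 -0.014  0.092] [0.002 0.002]
keeper_lip [ 0.551 -0.016  0.102] [0.002 0.002]
keeper_slot [ 0.555 -0.007  0.092] [0. 0.]
workpiece_mid [0.563 0.138 0.437] [0.001 0.001]
clamp [ 0.555 -0.072 -0.004] [0.004 0.004]
spare_glass [ 0.668 -0.032 -0.007] [0.002 0.002]
burr_block [ 0.64  -0.152 -0.012] [0.001 0.001]
marker [ 0.455 -0.048  0.007] [0. 0.]
[[ 8.38623848e-04  9.49260751e-01  3.14488987e-01  8.13138177e-02]
 [ 9.99999353e-01 -5.54495419e-04 -9.92920516e-04  1.55759780e-03]
 [-7.68157772e-04  3.14489616e-01 -9.49260602e-01 -1.42315906e-01]
 [ 0.00000000e+00  0.00000000e+00  0.00000000e+00  1.00000000e+00]] [[309.70691629   0.         326.04158984]
 [  0.         309.70691629 200.35159673]
 [  0.           0.           1.        ]]
```

Request:
arm_command(
  series=[
    [0.51,-0.35,-0.1,-1.138],
    [0.51,-0.35,-0.1,-1.138],
    [0.51,-0.35,-0.1,-1.138],
    [0.51,-0.35,-0.1,-1.138],
    [0.51,-0.35,-0.1,-1.138],
  ],
  hand=0.06,
  grip_force=40,
)

```text
time: 2.85
ee_pos: [0.334, -0.3124, 0.2717]
tcp_rot: [180.0, 0.0, 63.6]
wrist_force: [1.2, -0.3, -0.1]
opening: 0.0599
grasp_force: 0.0
```

```bash
cat >> h.py <<'E'
def go(t,yaw=None):
    o=bot.get_obs();Rt=R.from_euler('xyz',o['tcp_rot'],degrees=True)
    s=Rt.inv().apply(np.array(t)-o['ee_pos'])
    print('shift',s.round(4),'turn',None if yaw is None else round(-np.radians(yaw-o['tcp_rot'][2]),3),'pos',np.array(o['ee_pos']).round(4),'rot',np.round(o['tcp_rot'],1),'t',o['time'],'F',np.round(o['wrist_force'],1),'q',np.round(o['q'],0),o['opening'])
E
python3 -c "
from h import *
go([.552,-.01,.34],85.5)"
```

```text
shift [ 0.3678  0.061  -0.0684] turn -0.382 pos [ 0.334  -0.3124  0.2717] rot [180.    0.   63.6] t 2.85 F [ 1.2 -0.3 -0.1] q [-43.  -7.   3. 100.   0.  73.] 0.05985714277402661
```

Request:
arm_command(
  series=[
    [0.368,0.061,-0.068,-0.382],
    [0.368,0.061,-0.068,-0.382],
    [0.368,0.061,-0.068,-0.382],
    [0.368,0.061,-0.068,-0.382],
    [0.368,0.061,-0.068,-0.382],
  ],
)

```text
time: 3.35
ee_pos: [0.4791, -0.1135, 0.3167]
tcp_rot: [180.0, 0.0, 85.2]
wrist_force: [0.3, -1.2, 0.4]
opening: 0.0598
grasp_force: 0.0
```

```bash
python3 -c "
from h import *
go([.552,-.01,.34],85.5)"
```

```text
shift [ 0.1092  0.064  -0.0233] turn -0.005 pos [ 0.4791 -0.1135  0.3167] rot [180.    0.   85.2] t 3.35 F [ 0.3 -1.2  0.4] q [-13.  -0.  15. 105.  -0.  81.] 0.05975105746363283
```

Request:
arm_command(
  series=[
    [0.109,0.064,-0.023,-0.005],
    [0.109,0.064,-0.023,-0.005],
    [0.109,0.064,-0.023,-0.005],
    [0.109,0.064,-0.023,-0.005],
    [0.109,0.064,-0.023,-0.005],
  ],
)

```text
time: 3.85
ee_pos: [0.5514, -0.0117, 0.3386]
tcp_rot: [-180.0, 0.0, 85.6]
wrist_force: [-0.5, 0.7, -0.0]
opening: 0.0599
grasp_force: 0.0
```

```bash
cat > look.py <<'E'
import sys
from h import *
r={}
for n in('wrist','top','scene'):
    o,c=snap(n,n+sys.argv[1]+'.png')
    for t in('lever_pivot','lever_tip','loop_bar','loop_tab','keeper_mid','keeper_lip','keeper_slot'):
        for m in bot.mark_of(n,t)[:1]:
            if m['confidence']>.4: r.setdefault(t,{})[n]=ray(n,o,c,m['location']); print(n,t,np.round(m['location']),round(m['confidence'],2))
for t,v in r.items():
    if len(v)>1: x,e=tri(list(v.values())); print(t,list(v),x.round(4),np.round(e,3))
go(o['ee_pos'])
E
python3 look.py 1
```

```text
wrist lever_pivot [333. 247.] 0.72
wrist lever_tip [329. 250.] 0.84
wrist loop_bar [328. 182.] 0.85
wrist loop_tab [330. 197.] 0.82
wrist keeper_mid [332. 165.] 0.67
wrist keeper_lip [333. 168.] 0.88
wrist keeper_slot [327. 158.] 0.92
scene lever_pivot [290. 138.] 0.93
scene lever_tip [287. 129.] 0.93
scene loop_bar [310. 162.] 0.61
scene loop_tab [305. 145.] 0.89
scene keeper_mid [306. 184.] 0.76
scene keeper_lip [306. 181.] 0.96
scene keeper_slot [309. 190.] 0.77
lever_pivot ['wrist', 'scene'] [ 0.5503 -0.1112  0.1229] [0.004 0.004]
lever_tip ['wrist', 'scene'] [ 0.55   -0.1069  0.1487] [0.001 0.001]
loop_bar ['wrist', 'scene'] [ 0.5514 -0.0154  0.1628] [0.003 0.003]
loop_tab ['wrist', 'scene'] [ 0.5542 -0.0188  0.2094] [0.002 0.002]
keeper_mid ['wrist', 'scene'] [ 0.56   -0.0116  0.1029] [0. 0.]
keeper_lip ['wrist', 'scene'] [ 0.5591 -0.0143  0.108 ] [0.001 0.001]
keeper_slot ['wrist', 'scene'] [ 0.5545 -0.0074  0.0838] [0.001 0.001]
shift [-0.  0.  0.] turn None pos [ 0.5512 -0.0121  0.339 ] rot [-180.    -0.    85.5] t 5.05 F [-0.1 -0.1 -0.1] q [ -1.   9.  27. 108.   0.  93.] 0.06001579764327141
```

View pics/wrist1.png

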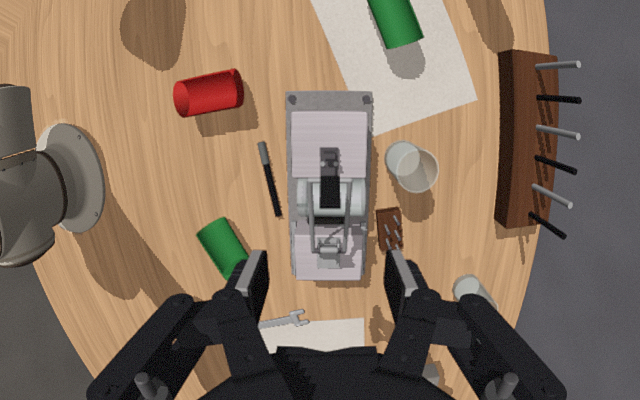

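The wrist view shows the clamp with its base corners at about (287,92), (372,93), (296,280) and (366,280). The tab is at (330,190), the catch behind it at (330,155), and the lever at (329,248).

```bash
python3 - <<'E'
from h import *
o,c=snap('wrist')
P=[atz(*ray('wrist',o,c,p),.015) for p in [(287,92),(372,92.5),(296,280),(366,280)]]
for p in P: print(p.round(4))
P=np.array(P);v=(P[0]+P[1]-P[2]-P[3])/2; print(np.linalg.norm(v),np.degrees(np.arctan2(v[0],v[1])),P.mean(0))
w=(P[0]-P[1]+P[2]-P[3])/2;print(np.linalg.norm(w))
# clamp frame coordinates of points, from corners-mean
for ctr,th in [(np.array([.5485,-.071]),4.5)]:
    s,co=np.sin(np.radians(th)),np.cos(np.radians(th))
    for n,p in dict(piv=(.542,-.118),tip=(.549,-.1045,.155),bar=(.553,-.0152,.1615),tab=(.5535,-.0165,.212),km=(.5575,-.013),kl=(.555,-.015),ks=(.555,-.007)).items():
        d=np.array(p[:2])-ctr; print(n,(d@[co,-s]).round(4),(d@[s,co]).round(4),p[2:])
# kinematics
for lv in (.2,.4,.6,.8):
  a=np.radians(30)+lv; pin=np.array([-.060,.094])+.018*np.array([np.cos(a+.1396),np.sin(a+.1396)])
  tip=np.array([-.06,.094])+.07*np.array([np.cos(a),np.sin(a)])
  for el in (20,25,30,35,40):
    e=np.radians(el);u=np.array([np.cos(e),np.sin(e)]);n=np.array([-np.sin(e),np.cos(e)])
    print(lv,tip.round(3),el,'bar',(pin+.1258*u).round(4),'tab',(pin+.1308*u+.032*n).round(4))
E
```

```text
[0.5022 0.0861 0.015 ]
[0.628  0.0758 0.015 ]
[ 0.4816 -0.2323  0.015 ]
[ 0.6062 -0.2425  0.015 ]
0.3190840615477457 3.8056667302697598 [ 0.55449841 -0.07825539  0.015     ]
0.1256513731744743
piv -0.0028 -0.0474 ()
tip 0.0031 -0.0334 (0.155,)
bar 0.0001 0.056 (0.1615,)
tab 0.0007 0.0547 (0.212,)
km 0.0044 0.0585 ()
kl 0.0021 0.0563 ()
ks 0.0015 0.0643 ()
0.2 [-0.008  0.14 ] 20 bar [0.0699 0.1507] tab [0.0637 0.1825]
0.2 [-0.008  0.14 ] 25 bar [0.0657 0.1608] tab [0.0567 0.192 ]
0.2 [-0.008  0.14 ] 30 bar [0.0606 0.1706] tab [0.049  0.2008]
0.2 [-0.008  0.14 ] 35 bar [0.0547 0.1798] tab [0.0405 0.2089]
0.2 [-0.008  0.14 ] 40 bar [0.0481 0.1885] tab [0.0313 0.2163]
0.4 [-0.018  0.15 ] 20 bar [0.067  0.1528] tab [0.0607 0.1845]
0.4 [-0.018  0.15 ] 25 bar [0.0628 0.1629] tab [0.0538 0.194 ]
0.4 [-0.018  0.15 ] 30 bar [0.0577 0.1726] tab [0.046  0.2028]
0.4 [-0.018  0.15 ] 35 bar [0.0518 0.1819] tab [0.0375 0.211 ]
0.4 [-0.018  0.15 ] 40 bar [0.0451 0.1906] tab [0.0284 0.2183]
0.6 [-0.03   0.157] 20 bar [0.0637 0.1542] tab [0.0574 0.186 ]
0.6 [-0.03   0.157] 25 bar [0.0595 0.1643] tab [0.0505 0.1954]
0.6 [-0.03   0.157] 30 bar [0.0544 0.1741] tab [0.0427 0.2043]
0.6 [-0.03   0.157] 35 bar [0.0485 0.1833] tab [0.0342 0.2124]
0.6 [-0.03   0.157] 40 bar [0.0418 0.192 ] tab [0.0251 0.2197]
0.8 [-0.043  0.162] 20 bar [0.0601 0.1549] tab [0.0539 0.1867]
0.8 [-0.043  0.162] 25 bar [0.0559 0.1651] tab [0.047  0.1962]
0.8 [-0.043  0.162] 30 bar [0.0509 0.1748] tab [0.0392 0.205 ]
0.8 [-0.043  0.162] 35 bar [0.045  0.1841] tab [0.0307 0.2131]
0.8 [-0.043  0.162] 40 bar [0.0383 0.1928] tab [0.0216 0.2205]
```

Request:
arm_command(
  series=[
    [-0.005,0.002,0.05,0.0],
    [-0.005,0.002,0.094,0.0],
    [-0.005,0.002,0.094,0.0],
    [-0.005,0.002,0.094,0.0],
    [-0.005,0.002,0.094,0.0],
  ],
)

```text
time: 5.6
ee_pos: [0.554, -0.0173, 0.2487]
tcp_rot: [179.7, -0.0, 85.5]
wrist_force: [-0.1, -0.6, 0.4]
opening: 0.0601
grasp_force: 0.0
```

```bash
python3 look.py 2; python3 -c "
import cv2
a=cv2.imread('pics/wrist2.png')[60:330,190:470];b=cv2.imread('pics/scene2.png')[90:230,230:380]
b=cv2.resize(b,None,fx=2.7,fy=2.7);a=cv2.resize(a,None,fx=1.4,fy=1.4)
cv2.imwrite('pics/v4.png',cv2.hconcat([a,cv2.resize(b,(400,378))]))"
```

```text
wrist lever_pivot [328. 278.] 0.98
wrist lever_tip [325. 291.] 0.79
wrist loop_bar [325. 204.] 0.66
wrist keeper_mid [325. 178.] 0.89
wrist keeper_lip [327. 184.] 0.81
wrist keeper_slot [322. 174.] 0.93
scene lever_pivot [288. 137.] 0.89
scene lever_tip [292. 127.] 0.88
scene loop_bar [306. 162.] 0.62
scene loop_tab [305. 146.] 0.67
scene keeper_mid [306. 182.] 0.63
scene keeper_lip [304. 183.] 0.8
scene keeper_slot [308. 189.] 0.83
lever_pivot ['wrist', 'scene'] [ 0.5508 -0.1063  0.1288] [0. 0.]
lever_tip ['wrist', 'scene'] [ 0.5485 -0.0874  0.1769] [0.001 0.001]
loop_bar ['wrist', 'scene'] [ 0.5546 -0.0166  0.1632] [0. 0.]
keeper_mid ['wrist', 'scene'] [ 0.557  -0.0098  0.1099] [0.002 0.002]
keeper_lip ['wrist', 'scene'] [ 0.5581 -0.0223  0.0878] [0.001 0.001]
keeper_slot ['wrist', 'scene'] [ 0.5535 -0.0133  0.0784] [0.001 0.001]
shift [-0. -0.  0.] turn None pos [ 0.5528 -0.0173  0.245 ] rot [-180.    -0.    85.5] t 6.8 F [-0.2  0.2  0.5] q [-2.  6. 12. 97.  0. 93.] 0.06012394690497349
```

View pics/v4.png

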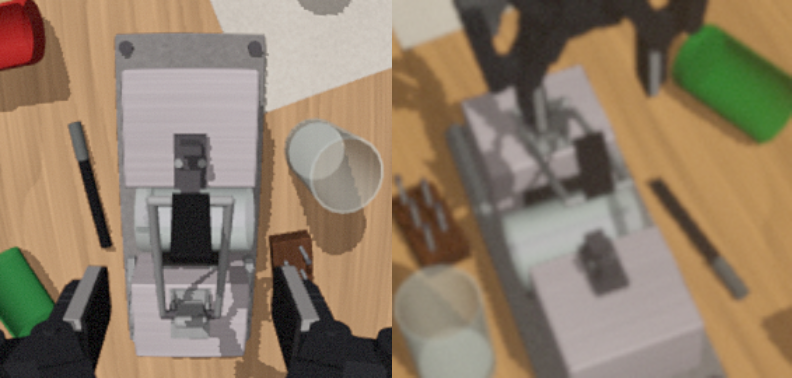

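The close view has the bar at about (325,203), the tab top at about (325,247), and the fingers centred on the tab. I'll check the tab position against the geometry.

```bash
cat >> h.py <<'E'
def kin(y,z,jaw=0):
    """bar (y,z) clamp -> lever, loop elevation, tab point"""
    p=np.array([-.06+jaw,.094]);d=np.array([y,z])-p;r=np.hypot(*d);a=np.arctan2(d[1],d[0])
    c=(r*r+.018**2-.1258**2)/(2*r*.018); b=a+np.arccos(np.clip(c,-1,1))
    pin=p+.018*np.array([np.cos(b),np.sin(b)]);e=np.arctan2(z-pin[1],y-pin[0])
    u=np.array([np.cos(e),np.sin(e)]);n=np.array([-u[1],u[0]])
    return b-np.radians(38),np.degrees(e),pin+.1308*u+.032*n
E
python3 - <<'E'
from h import *
o,c=snap('wrist')
for px in[(325,247),(325,203)]:
  for z in(.16,.165,.195,.2,.205,.21): print(px,z,atz(*ray('wrist',o,c,px),z).round(4))
for b in[(.0566,.163),(.058,.163),(.06,.163),(.054,.13),(.054,.106),(.06,.105),(.067,.105),(.067,.091),(.0615,.091)]: print(b,[np.round(x,4) for x in kin(*b)])
go([.5535,-.0255,.205],85.5)
E
```

```text
(325, 247) 0.16 [ 0.5504 -0.0534  0.16  ]
(325, 247) 0.165 [ 0.5506 -0.0509  0.165 ]
(325, 247) 0.195 [ 0.5519 -0.0357  0.195 ]
(325, 247) 0.2 [ 0.5521 -0.0331  0.2   ]
(325, 247) 0.205 [ 0.5524 -0.0306  0.205 ]
(325, 247) 0.21 [ 0.5526 -0.0281  0.21  ]
(325, 203) 0.16 [ 0.5534 -0.0154  0.16  ]
(325, 203) 0.165 [ 0.5536 -0.0137  0.165 ]
(325, 203) 0.195 [ 0.5545 -0.0035  0.195 ]
(325, 203) 0.2 [ 0.5546 -0.0018  0.2   ]
(325, 203) 0.205 [ 5.548e-01 -1.000e-04  2.050e-01]
(325, 203) 0.21 [0.5549 0.0016 0.21  ]
(0.0566, 0.163) [np.float64(0.8166), np.float64(23.9536), array([0.0482, 0.1943])]
(0.058, 0.163) [np.float64(0.7332), np.float64(24.0526), array([0.0495, 0.1943])]
(0.06, 0.163) [np.float64(0.6047), np.float64(24.3253), array([0.0514, 0.1942])]
(0.054, 0.13) [np.float64(1.4984), np.float64(9.633), array([0.0536, 0.1624])]
(0.054, 0.106) [np.float64(1.6217), np.float64(-0.7294), array([0.0594, 0.1379])]
(0.06, 0.105) [np.float64(1.227), np.float64(-2.7745), array([0.0665, 0.1367])]
(0.067, 0.105) [np.float64(0.8302), np.float64(-3.1652), array([0.0738, 0.1367])]
(0.067, 0.091) [np.float64(0.7444), np.float64(-9.499), array([0.0772, 0.1217])]
(0.0615, 0.091) [np.float64(1.0506), np.float64(-9.5246), array([0.0717, 0.1217])]
shift [-0.0081  0.0013  0.04  ] turn -0.0 pos [ 0.5528 -0.0173  0.245 ] rot [-180.     0.    85.5] t 6.85 F [-0.3  0.5  0.1] q [-2.  6. 12. 97. -0. 93.] 0.06012386487440939
```

Request:
arm_command(
  series=[
    [-0.008,0.0005,0.03,0.0],
    [-0.008,0.0005,0.05,0.0],
    [-0.008,0.0005,0.065,0.0],
    [-0.008,0.0005,0.07,0.0],
    [-0.008,0.0005,0.07,0.0],
  ],
)

```text
time: 7.35
ee_pos: [0.5524, -0.0253, 0.1746]
tcp_rot: [-179.9, 0.0, 85.5]
wrist_force: [0.1, -0.8, 0.3]
opening: 0.06
grasp_force: 0.0
```

Request:
arm_command(
  series=[
    [0,0,0,0.0],
    [0,0,0,0],
    [0,0,0,0],
    [0,0,0,0],
    [0,0,0,0],
  ],
  hand=0.012,
  grip_force=40,
)

```text
time: 7.85
ee_pos: [0.5531, -0.0251, 0.1756]
tcp_rot: [179.9, -0.0, 85.5]
wrist_force: [2.2, 2.0, 2.8]
opening: 0.0193
grasp_force: 39.3
```

```bash
python3 look.py 3; python3 -c "
import cv2
a=cv2.imread('pics/wrist3.png')[60:330,190:470];b=cv2.imread('pics/scene3.png')[90:230,230:380]
b=cv2.resize(b,None,fx=2.7,fy=2.7);a=cv2.resize(a,None,fx=1.4,fy=1.4)
cv2.imwrite('pics/v5.png',cv2.hconcat([a,cv2.resize(b,(400,378))]))"
```

```text
wrist lever_pivot [327. 314.] 0.7
wrist lever_tip [324. 342.] 0.95
wrist loop_bar [323. 231.] 0.76
wrist loop_tab [328. 281.] 0.91
top keeper_mid [339. 188.] 0.96
top keeper_lip [338. 194.] 0.8
top keeper_slot [331. 190.] 0.84
scene lever_tip [288. 127.] 0.68
scene loop_bar [308. 162.] 0.91
scene loop_tab [304. 146.] 0.93
scene keeper_mid [309. 185.] 0.58
scene keeper_lip [306. 183.] 0.8
scene keeper_slot [313. 189.] 0.82
lever_tip ['wrist', 'scene'] [ 0.5462 -0.1116  0.1486] [0. 0.]
loop_bar ['wrist', 'scene'] [ 0.5534 -0.011   0.1707] [0. 0.]
loop_tab ['wrist', 'scene'] [ 0.5556 -0.0192  0.2052] [0.001 0.001]
keeper_mid ['top', 'scene'] [ 0.5552 -0.0166  0.0902] [0.004 0.004]
keeper_lip ['top', 'scene'] [ 0.5502 -0.0208  0.0839] [0.005 0.005]
keeper_slot ['top', 'scene'] [0.5524 0.0008 0.0996] [0.001 0.001]
shift [ 0. -0.  0.] turn None pos [ 0.5531 -0.025   0.1755] rot [179.9  -0.   85.5] t 9.05 F [2.5 6.2 5.5] q [-3.  5.  3. 89.  0. 92.] 0.01927503657146234
```

View pics/v5.png

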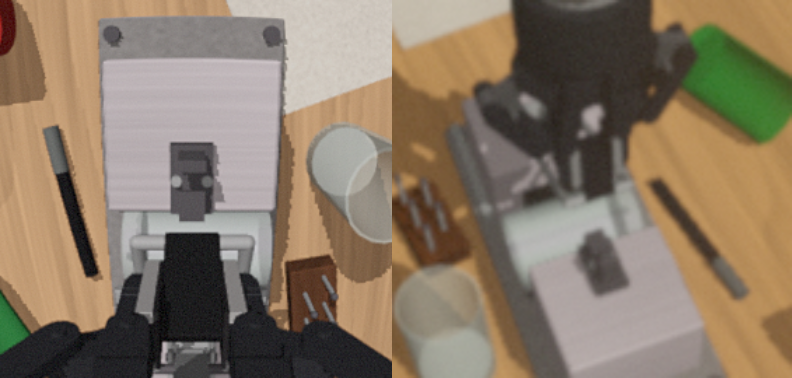

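Request:
arm_command(
  series=[
    [0.001,0,0.007,0],
    [0.002,0,0.015,0],
    [0.003,0,0.023,0],
    [0.0045,0,0.032,0],
    [0.0045,0,0.032,0],
  ],
)

```text
time: 9.55
ee_pos: [0.5531, -0.0207, 0.1423]
tcp_rot: [-180.0, 0.0, 85.5]
wrist_force: [3.1, 0.6, 3.4]
opening: 0.0193
grasp_force: 39.9
```

```bash
python3 - <<'E'
from h import *
im=cv2.imread('pics/wrist3.png');o=bot.get_obs();c=bot.camera('wrist')
go(o['ee_pos'])
o['ee_pos']=np.array([.5531,-.025,.1755]);o['tcp_rot']=np.array([180,0,85.5])
for n,px,z in[('postfront',(326,217),.1),('fenceback',(326,161.5),.112),('fenceback',(326,161.5),.1),('baseend L',(262,73),.015),('baseend R',(393,73),.015),('cheekfront L',(266,209),.08),('cheekfront R',(389,209),.08),('bar',(327,234),.163),('bar',(327,234),.168)]:
    p=atz(*ray('wrist',o,c,px),z);print(n,p.round(4))
E
```

```text
shift [ 0.0003 -0.0001  0.0004] turn None pos [ 0.5532 -0.021   0.1427] rot [180.    0.   85.5] t 9.6 F [3.5 0.1 2.1] q [-2.  5. -0. 85. -0. 92.] 0.0194269835211844
postfront [ 0.5539 -0.0311  0.1   ]
fenceback [0.5573 0.0137 0.112 ]
fenceback [0.5572 0.0113 0.1   ]
baseend L [0.5011 0.0882 0.015 ]
baseend R [0.6275 0.0786 0.015 ]
cheekfront L [ 0.5043 -0.0281  0.08  ]
cheekfront R [ 0.6058 -0.0361  0.08  ]
bar [ 0.5555 -0.0164  0.163 ]
bar [ 0.5557 -0.0141  0.168 ]
```

Request:
arm_command(
  series=[
    [0.001,0,0.006,0],
    [0.0025,0,0.012,0],
    [0.004,0,0.018,0],
    [0.0054,0,0.022,0],
    [0.0054,0,0.022,0],
  ],
)

```text
time: 10.1
ee_pos: [0.5534, -0.0156, 0.1204]
tcp_rot: [-180.0, 0.0, 85.5]
wrist_force: [4.6, 0.4, 1.7]
opening: 0.0192
grasp_force: 39.4
```

```bash
python3 look.py 4 | grep -v keeper; python3 -c "
import cv2
a=cv2.imread('pics/wrist4.png')[60:330,190:470];b=cv2.imread('pics/scene4.png')[90:230,230:380]
b=cv2.resize(b,None,fx=2.7,fy=2.7);a=cv2.resize(a,None,fx=1.4,fy=1.4)
cv2.imwrite('pics/v6.png',cv2.hconcat([a,cv2.resize(b,(400,378))]))"
```

```text
wrist loop_bar [326. 248.] 0.56
wrist loop_tab [330. 272.] 0.84
top lever_tip [403. 190.] 0.53
scene lever_pivot [291. 134.] 0.69
scene lever_tip [280. 104.] 0.51
scene loop_bar [309. 182.] 0.79
scene loop_tab [308. 170.] 0.67
loop_bar ['wrist', 'scene'] [ 0.5537 -0.0131  0.1077] [0.003 0.003]
loop_tab ['wrist', 'scene'] [5.576e-01 2.000e-04 1.619e-01] [0.001 0.001]
lever_tip ['top', 'scene'] [ 0.5407 -0.1572  0.1642] [0.002 0.002]
shift [0. 0. 0.] turn None pos [ 0.5534 -0.0157  0.121 ] rot [-180.     0.    85.5] t 11.3 F [ 2.6 -3.2  0.1] q [-2.  5. -2. 83. -0. 93.] 0.01908976716648397
```

View pics/v6.png

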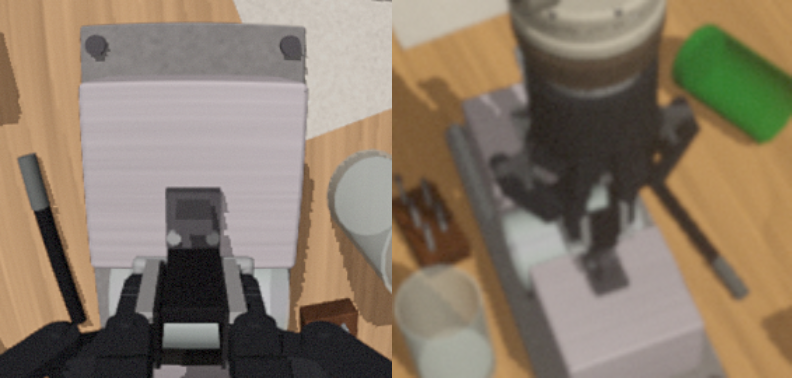

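The tab is held and the bar sits just over the catch, with the tab short of the fence at about (193,195). Now I'll feel downward for the lip.

Request:
arm_command(
  series=[
    [0,0,0.001,0],
    [0,0,0.001,0],
    [0,0,0.002,0],
    [0,0,0.002,0],
    [0,0,0.002,0],
  ],
)

```text
time: 11.8
ee_pos: [0.5536, -0.0153, 0.1191]
tcp_rot: [180.0, -0.0, 85.5]
wrist_force: [3.7, -0.5, 3.5]
opening: 0.0195
grasp_force: 39.5
```

Request:
arm_command(
  series=[
    [0,0,0.0005,0],
    [0,0,0.001,0],
    [0,0,0.001,0],
    [0,0,0.0015,0],
    [0,0,0.0015,0],
  ],
)

```text
time: 12.3
ee_pos: [0.5536, -0.0152, 0.1175]
tcp_rot: [180.0, -0.0, 85.5]
wrist_force: [3.6, 2.7, 3.9]
opening: 0.0192
grasp_force: 39.6
```

Request:
arm_command(
  series=[
    [0,0,0.0005,0],
    [0,0,0.001,0],
    [0,0,0.001,0],
    [0,0,0.001,0],
    [0,0,0.001,0],
  ],
)

```text
time: 12.8
ee_pos: [0.5535, -0.0154, 0.1165]
tcp_rot: [-180.0, -0.0, 85.5]
wrist_force: [4.1, 2.6, 3.8]
opening: 0.0194
grasp_force: 39.5
```

Request:
arm_command(
  series=[
    [0,0,0.0005,0],
    [0,0,0.001,0],
    [0,0,0.001,0],
    [0,0,0.001,0],
    [0,0,0.001,0],
  ],
)

```text
time: 13.3
ee_pos: [0.5535, -0.0155, 0.1155]
tcp_rot: [-180.0, 0.0, 85.5]
wrist_force: [3.7, 2.2, 2.7]
opening: 0.0192
grasp_force: 39.4
```

Request:
arm_command(
  series=[
    [0,0,0.0005,0],
    [0,0,0.001,0],
    [0,0,0.001,0],
    [0,0,0.001,0],
    [0,0,0.001,0],
  ],
)

```text
time: 13.8
ee_pos: [0.5535, -0.0155, 0.1144]
tcp_rot: [-180.0, -0.0, 85.5]
wrist_force: [3.4, 1.3, 3.2]
opening: 0.0191
grasp_force: 39.4
```

Request:
arm_command(
  series=[
    [0,0,0.0005,0],
    [0,0,0.001,0],
    [0,0,0.001,0],
    [0,0,0.001,0],
    [0,0,0.001,0],
  ],
)

```text
time: 14.3
ee_pos: [0.5535, -0.0154, 0.1135]
tcp_rot: [-180.0, -0.0, 85.5]
wrist_force: [3.6, 2.3, 2.4]
opening: 0.0192
grasp_force: 39.3
```

Request:
arm_command(
  series=[
    [0,0,0.0005,0],
    [0,0,0.001,0],
    [0,0,0.001,0],
    [0,0,0.001,0],
    [0,0,0.001,0],
  ],
)

```text
time: 14.8
ee_pos: [0.5535, -0.0155, 0.1126]
tcp_rot: [180.0, 0.0, 85.5]
wrist_force: [4.3, 2.7, 3.5]
opening: 0.0194
grasp_force: 39.3
```

Request:
arm_command(
  series=[
    [0,0,0.0005,0],
    [0,0,0.001,0],
    [0,0,0.001,0],
    [0,0,0.001,0],
    [0,0,0.001,0],
  ],
)

```text
time: 15.3
ee_pos: [0.5535, -0.0154, 0.1117]
tcp_rot: [180.0, -0.0, 85.5]
wrist_force: [3.5, 2.9, 5.3]
opening: 0.0189
grasp_force: 39.4
```

Request:
arm_command(
  series=[
    [0,0,0.0005,0],
    [0,0,0.001,0],
    [0,0,0.001,0],
    [0,0,0.001,0],
    [0,0,0.001,0],
  ],
)

```text
time: 15.8
ee_pos: [0.5536, -0.0154, 0.1115]
tcp_rot: [179.9, -0.0, 85.5]
wrist_force: [1.2, 2.2, 9.7]
opening: 0.0193
grasp_force: 40.0
```

```bash
python3 look.py 5 | grep -v keeper; python3 -c "
import cv2
a=cv2.imread('pics/wrist5.png')[130:330,230:430];b=cv2.imread('pics/scene5.png')[140:210,260:340]
cv2.imwrite('pics/v7.png',cv2.hconcat([cv2.resize(a,(400,400)),cv2.resize(b,(400,400))]))"
```

```text
wrist loop_bar [324. 250.] 0.98
wrist loop_tab [328. 269.] 0.85
top lever_tip [403. 185.] 0.54
scene lever_pivot [289. 137.] 0.56
scene lever_tip [281. 102.] 0.59
scene loop_bar [309. 181.] 0.63
scene loop_tab [313. 173.] 0.52
loop_bar ['wrist', 'scene'] [ 0.5543 -0.0077  0.1159] [0. 0.]
loop_tab ['wrist', 'scene'] [0.5581 0.0196 0.1798] [0. 0.]
lever_tip ['top', 'scene'] [ 0.5452 -0.1518  0.1764] [0.004 0.004]
shift [ 0. -0.  0.] turn None pos [ 0.5536 -0.0154  0.1114] rot [179.9  -0.   85.5] t 17.0 F [1.5 3.4 8.8] q [-2.  5. -3. 82.  0. 93.] 0.0192928847415504
```

View pics/v7.png

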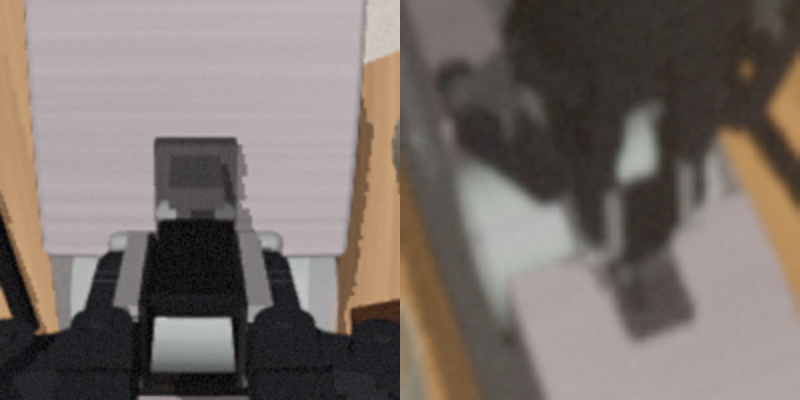

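Contact on the lip at TCP z ≈ 0.112. The image shows the tab back at row 218 and the fence at about row 150, so there is roughly 8 mm of room. I'll lift 2 mm and move outward.

Request:
arm_command(
  series=[
    [0,0,-0.001,0],
    [0,0,-0.0025,0],
    [0.0015,0,-0.0025,0],
    [0.003,0,-0.0025,0],
    [0.003,0,-0.0025,0],
  ],
)

```text
time: 17.5
ee_pos: [0.5535, -0.0135, 0.1124]
tcp_rot: [-180.0, 0.1, 85.4]
wrist_force: [3.9, -5.8, -0.3]
opening: 0.0193
grasp_force: 39.1
```

Request:
arm_command(
  series=[
    [0.0005,0,0,0],
    [0.001,0,0,0],
    [0.0015,0,0,0],
    [0.0015,0,0,0],
    [0.0015,0,0,0],
  ],
)

```text
time: 18.0
ee_pos: [0.5536, -0.0123, 0.1123]
tcp_rot: [-179.9, 0.1, 85.4]
wrist_force: [3.9, -5.8, 0.4]
opening: 0.0191
grasp_force: 39.1
```

Request:
arm_command(
  series=[
    [0.0005,0,0,0],
    [0.001,0,0,0],
    [0.0015,0,0,0],
    [0.0015,0,0,0],
    [0.0015,0,0,0],
  ],
)

```text
time: 18.5
ee_pos: [0.5537, -0.0109, 0.1123]
tcp_rot: [-179.9, 0.2, 85.4]
wrist_force: [4.2, -6.5, -0.1]
opening: 0.0189
grasp_force: 39.1
```

Request:
arm_command(
  series=[
    [0.0,0,-0.001,0],
    [0.0,0,-0.0015,0],
    [0.0005,0,-0.0015,0],
    [0.001,0,-0.0015,0],
    [0.001,0,-0.0015,0],
  ],
)

```text
time: 19.0
ee_pos: [0.5538, -0.0098, 0.1138]
tcp_rot: [-179.9, 0.2, 85.4]
wrist_force: [4.9, -7.2, -0.9]
opening: 0.019
grasp_force: 39.2
```

Request:
arm_command(
  series=[
    [0.0005,0,0,0],
    [0.001,0,0,0],
    [0.001,0,0,0],
    [0.001,0,0,0],
    [0.001,0,0,0],
  ],
)

```text
time: 19.5
ee_pos: [0.5538, -0.0093, 0.1138]
tcp_rot: [-179.9, 0.2, 85.4]
wrist_force: [4.8, -8.9, -0.3]
opening: 0.0193
grasp_force: 39.2
```

Request:
arm_command(
  series=[
    [0.0005,0,0,0],
    [0.001,0,0,0],
    [0.001,0,0,0],
    [0.001,0,0,0],
    [0.001,0,0,0],
  ],
)

```text
time: 20.0
ee_pos: [0.5538, -0.0092, 0.1138]
tcp_rot: [-179.9, 0.3, 85.3]
wrist_force: [3.2, -14.2, 0.6]
opening: 0.0192
grasp_force: 39.2
```

Request:
arm_command(
  series=[
    [-0.001,0,0,0],
    [-0.002,0,0,0],
    [-0.003,0,0,0],
    [-0.0035,0,0,0],
    [-0.0035,0,0,0],
  ],
)

```text
time: 20.5
ee_pos: [0.5537, -0.0113, 0.1139]
tcp_rot: [-180.0, 0.1, 85.4]
wrist_force: [3.6, -4.8, 1.0]
opening: 0.0194
grasp_force: 39.2
```

Request:
arm_command(
  series=[
    [0.0005,0,0.001,0],
    [0.001,0,0.002,0],
    [0.001,0,0.003,0],
    [0.001,0,0.003,0],
    [0.001,0,0.003,0],
  ],
)

```text
time: 21.0
ee_pos: [0.5538, -0.0102, 0.1111]
tcp_rot: [-180.0, 0.1, 85.4]
wrist_force: [3.1, -6.5, 1.8]
opening: 0.0193
grasp_force: 39.1
```

Request:
arm_command(
  series=[
    [0.0,0,0.001,0],
    [0.0005,0,0.002,0],
    [0.0005,0,0.002,0],
    [0.0005,0,0.002,0],
    [0.0005,0,0.002,0],
  ],
)

```text
time: 21.5
ee_pos: [0.5538, -0.0097, 0.109]
tcp_rot: [-180.0, 0.1, 85.4]
wrist_force: [4.2, -6.3, 0.4]
opening: 0.019
grasp_force: 39.0
```

Request:
arm_command(
  series=[
    [0.0005,0,0.001,0],
    [0.0005,0,0.002,0],
    [0.001,0,0.003,0],
    [0.001,0,0.004,0],
    [0.001,0,0.004,0],
  ],
)

```text
time: 22.0
ee_pos: [0.5539, -0.0087, 0.105]
tcp_rot: [-180.0, 0.1, 85.4]
wrist_force: [3.7, -5.5, 1.3]
opening: 0.0194
grasp_force: 39.0
```

Request:
arm_command(
  series=[
    [0.0005,0,0.001,0],
    [0.0005,0,0.002,0],
    [0.0005,0,0.003,0],
    [0.0005,0,0.003,0],
    [0.0005,0,0.003,0],
  ],
)

```text
time: 22.5
ee_pos: [0.554, -0.0081, 0.1023]
tcp_rot: [-180.0, 0.1, 85.4]
wrist_force: [3.7, -4.5, 3.0]
opening: 0.0193
grasp_force: 39.0
```

Request:
arm_command(
  series=[
    [0.0,0,0.0005,0],
    [0.0,0,0.001,0],
    [0.0,0,0.0015,0],
    [0.0,0,0.0015,0],
    [0.0,0,0.0015,0],
  ],
)

```text
time: 23.0
ee_pos: [0.5542, -0.0081, 0.1014]
tcp_rot: [180.0, 0.1, 85.4]
wrist_force: [3.0, -3.5, 7.0]
opening: 0.0191
grasp_force: 39.4
```

Request:
arm_command(
  series=[
    [-0.001,0,0,0],
    [-0.002,0,0,0],
    [-0.003,0,0,0],
    [-0.004,0,0,0],
    [-0.004,0,0,0],
  ],
)

```text
time: 23.5
ee_pos: [0.5538, -0.0107, 0.1009]
tcp_rot: [-180.0, -0.0, 85.5]
wrist_force: [4.6, 4.0, 3.0]
opening: 0.0193
grasp_force: 38.9
```

Request:
arm_command(
  series=[
    [-0.0005,0,0,0],
    [-0.001,0,0,0],
    [-0.0015,0,0,0],
    [-0.002,0,0,0],
    [-0.002,0,0,0],
  ],
)

```text
time: 24.0
ee_pos: [0.5537, -0.0119, 0.1008]
tcp_rot: [-180.0, -0.1, 85.5]
wrist_force: [4.7, 7.7, 2.3]
opening: 0.0191
grasp_force: 38.9
```

Request:
arm_command(
  series=[
    [-0.0005,0,0,0],
    [-0.001,0,0,0],
    [-0.001,0,0,0],
    [-0.001,0,0,0],
    [-0.001,0,0,0],
  ],
)

```text
time: 24.5
ee_pos: [0.5537, -0.012, 0.1008]
tcp_rot: [-180.0, -0.2, 85.6]
wrist_force: [4.4, 12.7, 2.7]
opening: 0.0191
grasp_force: 38.9
```

```bash
python3 look.py 8 | grep -E "loop_bar|lever|shift"; python3 -c "
import cv2
a=cv2.imread('pics/wrist8.png')[130:330,230:430];b=cv2.imread('pics/top8.png')[150:230,300:420]
cv2.imwrite('pics/v8.png',cv2.hconcat([cv2.resize(a,(400,400)),cv2.resize(b,(400,400))]))"
```

```text
wrist loop_bar [327. 257.] 0.78
top lever_tip [403. 187.] 0.5
scene lever_pivot [288. 134.] 0.56
scene loop_bar [308. 188.] 0.58
loop_bar ['wrist', 'scene'] [ 0.5546 -0.0154  0.0855] [0.003 0.003]
shift [-0. -0.  0.] turn None pos [ 0.5537 -0.012   0.1008] rot [-180.    -0.2   85.6] t 25.7 F [ 4.2 11.8  2. ] q [-1.  5. -4. 81.  0. 93.] 0.0192624416575096
```

View pics/v8.png

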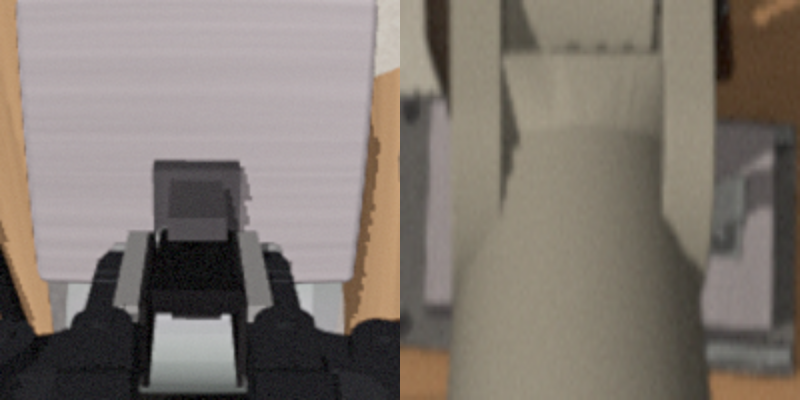

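Request:
arm_command(
  series=[
    [0.0005,0,0,0],
    [0.001,0,-0.001,0],
    [0.001,0,-0.002,0],
    [0.001,0,-0.003,0],
    [0.001,0,-0.003,0],
  ],
)

```text
time: 26.2
ee_pos: [0.5534, -0.0121, 0.1022]
tcp_rot: [-179.9, -0.1, 85.5]
wrist_force: [7.8, 5.5, -7.9]
opening: 0.0192
grasp_force: 39.9
```

Request:
arm_command(
  series=[
    [0.0,0,-0.0005,0],
    [0.0,0,-0.001,0],
    [0.0,0,-0.001,0],
    [0.0,0,-0.001,0],
    [0.0,0,-0.001,0],
  ],
)

```text
time: 26.7
ee_pos: [0.5533, -0.0121, 0.1023]
tcp_rot: [-179.8, -0.1, 85.5]
wrist_force: [10.5, 5.6, -13.6]
opening: 0.019
grasp_force: 39.7
```

It resists lifting (-13.6 N, stalled), so the bar is under the lip. I'll lower it back and release the tab.

Request:
arm_command(
  series=[
    [0.0,0,0.001,0],
    [0.0,0,0.002,0],
    [0,0,0.003,0],
    [0,0,0.003,0],
    [0,0,0.003,0],
  ],
)

```text
time: 27.2
ee_pos: [0.5536, -0.0121, 0.1016]
tcp_rot: [-180.0, -0.1, 85.5]
wrist_force: [5.2, 4.3, 1.4]
opening: 0.0193
grasp_force: 41.5
```

Request:
arm_command(
  series=[
    [0,0,0,0],
    [0,0,0,0],
    [0,0,0,0],
    [0,0,0,0],
    [0,0,0,0],
  ],
  hand=0.034,
)

```text
time: 27.7
ee_pos: [0.5535, -0.0131, 0.1019]
tcp_rot: [-180.0, 0.0, 85.5]
wrist_force: [-0.2, -1.1, 0.5]
opening: 0.0339
grasp_force: 0.0
```

```bash
python3 - <<'E'
from h import *
o=bot.get_obs();go(o['ee_pos'])
for y in(.058,.06,.062,.064,.066):
  for z in (.091,.093):print(y,z,[np.round(x,4) for x in kin(y,z)])
E
```

```text
shift [0. 0. 0.] turn None pos [ 0.5535 -0.0131  0.1019] rot [-180.     0.    85.5] t 27.7 F [-0.2 -1.1  0.5] q [-1.  5. -4. 81. -0. 93.] 0.03393500815548815
0.058 0.091 [np.float64(1.2602), np.float64(-9.0981), array([0.068 , 0.1218])]
0.058 0.093 [np.float64(1.2793), np.float64(-8.1207), array([0.0675, 0.124 ])]
0.06 0.091 [np.float64(1.1382), np.float64(-9.3894), array([0.0702, 0.1218])]
0.06 0.093 [np.float64(1.1568), np.float64(-8.4306), array([0.0696, 0.1239])]
0.062 0.091 [np.float64(1.022), np.float64(-9.5551), array([0.0722, 0.1217])]
0.062 0.093 [np.float64(1.0402), np.float64(-8.614), array([0.0717, 0.1239])]
0.064 0.091 [np.float64(0.9095), np.float64(-9.6095), array([0.0743, 0.1217])]
0.064 0.093 [np.float64(0.9274), np.float64(-8.6852), array([0.0738, 0.1239])]
0.066 0.091 [np.float64(0.7992), np.float64(-9.5607), array([0.0762, 0.1217])]
0.066 0.093 [np.float64(0.8168), np.float64(-8.6527), array([0.0758, 0.1239])]
```

Request:
arm_command(
  series=[
    [0,0,-0.01,0],
    [0,0,-0.03,0],
    [0,0,-0.07,0],
    [0,0,-0.11,0],
    [0,0,-0.14,0],
  ],
)

```text
time: 28.2
ee_pos: [0.5537, -0.013, 0.2455]
tcp_rot: [179.9, -0.0, 85.5]
wrist_force: [-0.6, 0.3, -0.3]
opening: 0.034
grasp_force: 0.0
```

Request:
arm_command(
  series=[
    [0.0,0,0,0],
    [0,0,0,0],
    [0,0,0,0],
    [0,0,0,0],
    [0,0,0,0],
  ],
  hand=0.0,
)

```text
time: 28.7
ee_pos: [0.5533, -0.013, 0.2411]
tcp_rot: [-179.9, 0.0, 85.5]
wrist_force: [0.6, 0.7, -0.2]
opening: 0.0005
grasp_force: 0.0
```

```bash
python3 look.py 9 | grep -v keeper; python3 -c "
import cv2
a=cv2.imread('pics/wrist9.png')[80:380,180:480];b=cv2.imread('pics/scene9.png')[90:230,230:380]
cv2.imwrite('pics/v9.png',cv2.hconcat([cv2.resize(a,(400,400)),cv2.resize(b,(400,400))]))"
```

```text
wrist lever_tip [326. 344.] 0.87
wrist loop_bar [325. 187.] 0.93
wrist loop_tab [328. 185.] 0.72
scene lever_pivot [291. 136.] 0.77
scene loop_bar [306. 186.] 0.74
scene loop_tab [310. 180.] 0.58
loop_bar ['wrist', 'scene'] [ 0.5537 -0.021   0.0773] [0.002 0.002]
loop_tab ['wrist', 'scene'] [ 0.5554 -0.0035  0.127 ] [0.002 0.002]
shift [-0. -0.  0.] turn None pos [ 0.5537 -0.013   0.2421] rot [180.    0.   85.5] t 29.9 F [ 0.3  0.1 -1.6] q [-1.  6. 12. 96. -0. 93.] 3.20419408895912e-06
```

View pics/v9.png

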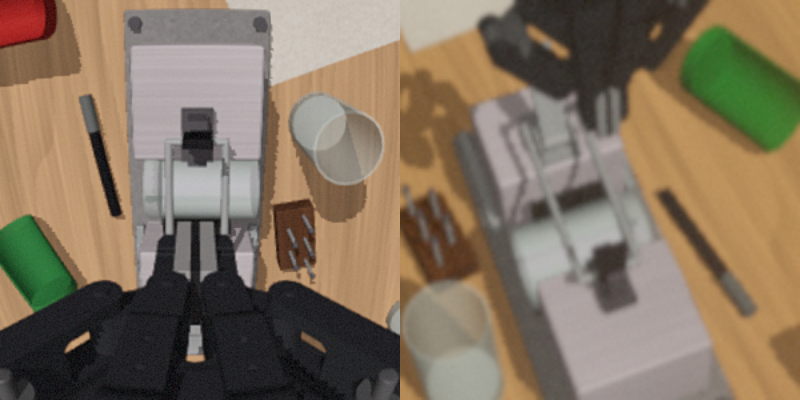

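The loop is hooked at the catch and the gripper is clear. The lever stands near upright, its tip at about (326,344) in the wrist image and (285,124) in the scene image.

```bash
python3 - <<'E'
from h import *
o,c=snap('wrist');o2,c2=snap('scene')
a=ray('wrist',o,c,(326,344));b=ray('scene',o2,c2,(285.5,124))
x,e=tri([a,b]);print(x,e)
for z in(.15,.155,.16,.165):print(atz(*a,z).round(4),atz(*b,z).round(4))
C=np.array([.5515,-.0725]);d=np.array([np.sin(np.radians(4.5)),np.cos(np.radians(4.5))])
print('tip clamp y',(x[:2]-C)@d)
for n,r in(('wrist',a),('scene',b)): print([((atz(*r,z)[:2]-C)@d).round(4) for z in(.15,.155,.16,.165)])
for L in(1.0,1.2,1.4,1.6,1.8):
  q=L+np.pi/6;print(L,-.06+.07*np.cos(q),.094+.07*np.sin(q))
E
```

```text
[ 0.55745569 -0.07730811  0.22226974] [np.float64(0.015017240045108269), np.float64(0.015017240045108278)]
[ 0.5429 -0.1669  0.15  ] [ 0.5487 -0.1199  0.15  ]
[ 0.5433 -0.1619  0.155 ] [ 0.5501 -0.1158  0.155 ]
[ 0.5436 -0.157   0.16  ] [ 0.5514 -0.1118  0.16  ]
[ 0.544 -0.152  0.165] [ 0.5528 -0.1077  0.165 ]
tip clamp y -0.004326010720604315
[np.float64(-0.0948), np.float64(-0.0898), np.float64(-0.0848), np.float64(-0.0798)]
[np.float64(-0.0474), np.float64(-0.0433), np.float64(-0.0392), np.float64(-0.035)]
1.0 -0.05669739788591804 0.16392204816276523
1.2 -0.07065459656439706 0.1631843882104188
1.4 -0.08418703010037729 0.15968856502408502
1.6 -0.09675520307284272 0.1535739460424949
1.8 -0.10785806208654442 0.1450843018286485
```

Request:
arm_command(
  series=[
    [-0.05,0,0.0,0],
    [-0.1,0,0.02,0],
    [-0.1045,0,0.06,0],
    [-0.1045,0,0.09,0],
    [-0.1045,0,0.09,0],
  ],
)

```text
time: 30.5
ee_pos: [0.5433, -0.1173, 0.1478]
tcp_rot: [-179.6, -0.1, 85.4]
wrist_force: [-0.1, 0.4, 0.2]
opening: -0.0
grasp_force: 0.0
```

```bash
cat > lev.py <<'E'
import sys
from h import *
yb=float(sys.argv[1]);r=.06
o=bot.get_obs();go(o['ee_pos'])
print('clamp y',(np.array(o['ee_pos'])[1]+.0725)/np.cos(np.radians(4.5)))
for L in np.arange(1.2,2.65,.1).tolist()+[2.618]:
  q=L+np.pi/6;b=q+np.radians(8);pz=.094+.018*np.sin(b)
  py=max(-.06,yb-np.sqrt(.1258**2-(pz-.092)**2)-.018*np.cos(b))
  d=np.array([np.cos(q),np.sin(q)]);n=np.array([d[1],-d[0]])
  c=np.array([py,.094])+r*d+.004*n
  print(round(L,2),'jaw',round(py+.06,4),'TCP',(c+[.011,0]).round(4))
E
python3 lev.py .0555
```

```text
shift [0. 0. 0.] turn None pos [ 0.5433 -0.1173  0.1478] rot [-1.796e+02 -1.000e-01  8.540e+01] t 30.5 F [-0.1  0.4  0.2] q [-12.   5.   1.  86.   0.  82.] -1.5468874225178294e-05
clamp y -0.04489293332146117
1.2 jaw 0.0 TCP [-0.0542  0.1539]
1.3 jaw 0.0 TCP [-0.0601  0.1531]
1.4 jaw 0.0 TCP [-0.066   0.1517]
1.5 jaw 0.0009 TCP [-0.0708  0.1497]
1.6 jaw 0.0022 TCP [-0.0749  0.1472]
1.7 jaw 0.0034 TCP [-0.0789  0.1441]
1.8 jaw 0.0044 TCP [-0.0827  0.1405]
1.9 jaw 0.0053 TCP [-0.0862  0.1365]
2.0 jaw 0.0061 TCP [-0.0895  0.132 ]
2.1 jaw 0.0067 TCP [-0.0924  0.1272]
2.2 jaw 0.0072 TCP [-0.095  0.122]
2.3 jaw 0.0075 TCP [-0.0972  0.1166]
2.4 jaw 0.0077 TCP [-0.099   0.1109]
2.5 jaw 0.0077 TCP [-0.1004  0.105 ]
2.6 jaw 0.0076 TCP [-0.1014  0.0991]
2.62 jaw 0.0075 TCP [-0.1015  0.098 ]
```

Request:
arm_command(
  series=[
    [-0.003,0,0.0,0],
    [-0.006,0,0.0,0],
    [-0.009,0,0.0,0],
    [-0.012,0,0.0,0],
    [-0.014,0,0.0,0],
  ],
)

```text
time: 31.0
ee_pos: [0.5446, -0.1314, 0.1527]
tcp_rot: [179.9, 0.0, 85.5]
wrist_force: [-0.2, -0.8, -0.3]
opening: -0.0002
grasp_force: 0.0
```

Request:
arm_command(
  series=[
    [-0.001,0,0.0,0],
    [-0.002,0,0.0,0],
    [-0.004,0,0.0,0],
    [-0.006,0,0.0,0],
    [-0.008,0,0.0,0],
  ],
)

```text
time: 31.5
ee_pos: [0.5437, -0.1392, 0.1519]
tcp_rot: [-180.0, -0.0, 85.5]
wrist_force: [0.4, 2.8, -1.2]
opening: 0.0003
grasp_force: 1.3
```

Request:
arm_command(
  series=[
    [-0.001,0,0.0,0],
    [-0.002,0,0.0,0],
    [-0.003,0,0.0,0],
    [-0.004,0,0.0,0],
    [-0.005,0,0.0,0],
  ],
)

```text
time: 32.0
ee_pos: [0.5433, -0.144, 0.152]
tcp_rot: [-180.0, -0.0, 85.5]
wrist_force: [0.2, 3.4, -0.4]
opening: -0.0
grasp_force: 1.4
```

Request:
arm_command(
  series=[
    [-0.003,0,0.003,0],
    [-0.0055,0,0.006,0],
    [-0.008,0,0.008,0],
    [-0.0115,0,0.0115,0],
    [-0.0145,0,0.0155,0],
  ],
)

```text
time: 32.5
ee_pos: [0.5423, -0.1591, 0.1364]
tcp_rot: [180.0, 0.0, 85.5]
wrist_force: [0.2, 0.6, 2.9]
opening: -0.0002
grasp_force: 1.3
```

Request:
arm_command(
  series=[
    [-0.002,0,0.002,0],
    [-0.0035,0,0.0045,0],
    [-0.005,0,0.007,0],
    [-0.0065,0,0.0095,0],
    [-0.0065,0,0.0095,0],
  ],
)

```text
time: 33.0
ee_pos: [0.5414, -0.1651, 0.1265]
tcp_rot: [-180.0, -0.0, 85.5]
wrist_force: [-0.0, -0.1, 0.1]
opening: -0.0001
grasp_force: 0.0
```

```bash
python3 look.py 10; python3 -c "
import cv2
a=cv2.imread('pics/wrist10.png')[80:400,160:480];b=cv2.imread('pics/scene10.png')[90:200,230:340]
cv2.imwrite('pics/v10.png',cv2.hconcat([cv2.resize(a,(400,400)),cv2.resize(b,(400,400))]))"
```

```text
wrist lever_pivot [329. 167.] 0.92
wrist keeper_lip [439. 160.] 0.53
top lever_pivot [380. 193.] 0.97
top lever_tip [412. 191.] 0.67
top loop_bar [339. 190.] 0.67
top loop_tab [332. 190.] 0.55
top keeper_mid [338. 189.] 0.97
top keeper_lip [338. 193.] 0.73
top keeper_slot [335. 190.] 0.9
scene lever_pivot [290. 140.] 0.95
scene loop_bar [310. 185.] 0.58
scene loop_tab [306. 179.] 0.61
scene keeper_mid [306. 186.] 0.59
scene keeper_slot [310. 192.] 0.72
lever_pivot ['wrist', 'top', 'scene'] [ 0.5447 -0.1179  0.1004] [0.005 0.005 0.001]
keeper_lip ['wrist', 'top'] [ 0.4666 -0.0115  0.5289] [0.023 0.023]
loop_bar ['top', 'scene'] [ 0.5524 -0.016   0.0903] [0.004 0.004]
loop_tab ['top', 'scene'] [ 0.554  -0.0052  0.1234] [0.006 0.006]
keeper_mid ['top', 'scene'] [ 0.5566 -0.0169  0.0864] [0. 0.]
keeper_slot ['top', 'scene'] [ 0.5549 -0.0089  0.0758] [0.002 0.002]
shift [-0. -0. -0.] turn None pos [ 0.5417 -0.165   0.127 ] rot [180.   -0.   85.5] t 34.2 F [-0.2 -1.   0.3] q [-17.   6.   0.  84.   0.  78.] -9.155623643957846e-05
```

View pics/v10.png

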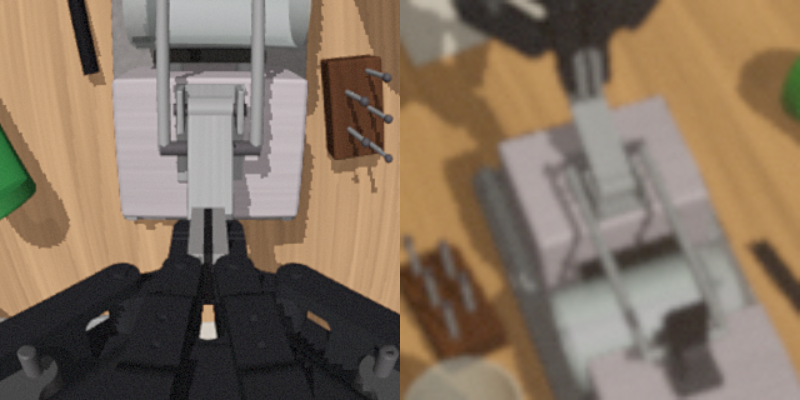

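The lever is already well over, under and just ahead of the fingers, and the loop is still hooked. I'll follow it down.

Request:
arm_command(
  series=[
    [-0.002,0,0.004,0],
    [-0.004,0,0.008,0],
    [-0.006,0,0.012,0],
    [-0.008,0,0.015,0],
    [-0.008,0,0.015,0],
  ],
)

```text
time: 34.7
ee_pos: [0.5407, -0.1733, 0.1113]
tcp_rot: [-179.9, 0.0, 85.5]
wrist_force: [1.1, 0.2, -0.4]
opening: -0.0001
grasp_force: 0.0
```

Request:
arm_command(
  series=[
    [0,0,0.001,0],
    [0,0,0.002,0],
    [0,0,0.003,0],
    [0,0,0.004,0],
    [0,0,0.005,0],
  ],
)

```text
time: 35.2
ee_pos: [0.5411, -0.173, 0.1071]
tcp_rot: [180.0, 0.0, 85.5]
wrist_force: [-0.2, -0.2, 1.8]
opening: 0.0001
grasp_force: 0.7
```

Request:
arm_command(
  series=[
    [0,0,0.001,0],
    [0,0,0.002,0],
    [0,0,0.003,0],
    [0,0,0.004,0],
    [0,0,0.005,0],
  ],
)

```text
time: 35.7
ee_pos: [0.541, -0.173, 0.1019]
tcp_rot: [-180.0, -0.0, 85.5]
wrist_force: [0.9, -1.8, 1.3]
opening: 0.0001
grasp_force: 0.6
```

Light contact, and the lever is following down. Continuing gently to the stop.

Request:
arm_command(
  series=[
    [0,0,0.001,0],
    [0,0,0.002,0],
    [0,0,0.003,0],
    [0,0,0.003,0],
    [0,0,0.003,0],
  ],
)

```text
time: 36.2
ee_pos: [0.5411, -0.173, 0.0997]
tcp_rot: [180.0, 0.0, 85.5]
wrist_force: [-0.8, 0.5, 5.3]
opening: 0.0001
grasp_force: 3.0
```

Request:
arm_command(
  series=[
    [0,0,0.0005,0],
    [0,0,0.001,0],
    [0,0,0.0015,0],
    [0,0,0.0015,0],
    [0,0,0.0015,0],
  ],
)

```text
time: 36.7
ee_pos: [0.5412, -0.1731, 0.0993]
tcp_rot: [179.9, 0.0, 85.5]
wrist_force: [-4.4, 0.3, 13.0]
opening: -0.0
grasp_force: 6.5
```

The lever is stalled against its stop at 13 N. I'll retreat upward and check that it stays down.

Request:
arm_command(
  series=[
    [0,0,-0.003,0],
    [0,0,-0.01,0],
    [0,0,-0.04,0],
    [0,0,-0.08,0],
    [0,0,-0.12,0],
  ],
)

```text
time: 37.2
ee_pos: [0.5406, -0.1727, 0.2185]
tcp_rot: [-179.9, -0.0, 85.5]
wrist_force: [0.1, 0.1, 0.3]
opening: -0.0
grasp_force: 0.0
```

Request:
arm_command(
  series=[
    [-0.03,0,0,0],
    [-0.08,0,0,0],
    [-0.1,0,0,0],
    [-0.1,0,0,0],
    [-0.1,0,0,0],
  ],
)

```text
time: 37.7
ee_pos: [0.533, -0.2726, 0.2173]
tcp_rot: [-180.0, -0.0, 85.4]
wrist_force: [-0.3, 1.0, 0.1]
opening: 0.0003
grasp_force: 0.0
```

```bash
python3 look.py 11
```

```text
wrist lever_pivot [326.  18.] 0.6
top lever_pivot [380. 192.] 0.68
top lever_tip [410. 192.] 0.57
top loop_bar [340. 193.] 0.65
top loop_tab [333. 188.] 0.88
top keeper_mid [338. 190.] 0.87
top keeper_lip [337. 190.] 0.94
top keeper_slot [333. 186.] 0.75
scene lever_pivot [291. 139.] 0.85
scene lever_tip [278. 116.] 0.69
scene loop_bar [308. 184.] 0.56
scene loop_tab [307. 175.] 0.55
scene keeper_mid [306. 183.] 0.94
scene keeper_lip [308. 182.] 0.87
scene keeper_slot [308. 190.] 0.9
lever_pivot ['wrist', 'top', 'scene'] [ 0.5441 -0.119   0.1011] [0.004 0.004 0.004]
lever_tip ['top', 'scene'] [ 0.5421 -0.1851  0.1018] [0. 0.]
loop_bar ['top', 'scene'] [ 0.5493 -0.0223  0.0806] [0. 0.]
loop_tab ['top', 'scene'] [ 0.5546 -0.0058  0.1356] [0.004 0.004]
keeper_mid ['top', 'scene'] [ 0.5556 -0.017   0.0934] [0.002 0.002]
keeper_lip ['top', 'scene'] [ 0.5536 -0.0133  0.1027] [0. 0.]
keeper_slot ['top', 'scene'] [ 0.561  -0.0035  0.0968] [0.002 0.002]
shift [ 0. -0. -0.] turn None pos [ 0.5331 -0.2727  0.2175] rot [180.   -0.   85.5] t 38.9 F [ 0.5 -0.1  0.7] q [-27.  12.  16.  94.   0.  67.] 5.4426090018754654e-05
```

```bash
python3 -c "
from workcell import bot
print(bot.job_done())"
```

```text
the job is handed in; nothing more can be done
None
```

The job is handed in with the loop hooked under the catch's lip and the lever pressed to its stop. The lever stayed level after the arm withdrew, and the cameras put the jaw about 10 mm drawn up. Measured wrist force peaked at about 14 N, and the hand-in gave no verdict.

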